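# Clamp a glued breakfast board with a ratchet bar clamp

### The arm

A 7-joint arm with a two-finger parallel gripper is mounted at the origin on the work surface. World frame = base frame: x ahead of the robot, y to its left, z up, the work surface at z = 0. Lengths are in m, angles in rad, forces in N, time in s.
With the tool pointing down it reaches from about 0.425 to 0.925 m from the base axis. Payload 6.8 kg.
Tool frame: the origin (TCP) lies between the finger pads; the fingertips stand r.tcp_to_tips ahead of it and the grasp point (between the pads) lies 3 mm ahead of it (r.tcp_to_tips is the distance from the TCP to the fingertips, in m); z points along the fingers, y is the line along which they close (so a half turn about z gives the same grasp; the last joint's range is limited). The gripper opens to 85 mm and grips with 20 to 120 N. Pads are 22 mm wide; open, the fingers measure 114 mm over their backs; the gripper's body (76 mm by 85 mm) begins 54 mm behind the grasp point. The pads swing forward as they close: fully open they stand 13 mm farther back than shut.
Start: joints at [-1.458, 0.477, 0.022, 1.555, -0.011, 1.109, -0.083], TCP at [0.148, 0.659, 0.253] pointing down, gripper open.
Joint ranges: [-2.96, 2.96], [-0.34, 2.1], [-1.41, 1.46], [0.24, 2.44], [-1.37, 4.51], [0.17, 1.92], [-2.96, 2.96]. Speed limits (rad/s): [2.39, 2.39, 3.14, 3.14, 3.14, 3.14, 3.14].

### API

Orientations are given as a rotation vector (axis times angle).
In Python, from bench import r gives the robot as it stands. The module is installed in compiled form; this text tells all that it offers.
- The arm moves only by the tool step_arm, never from a script. Its argument "moves" is a list of rows, each an object of numbers: "rx", "ry", "rz": the turn, a rotation vector about the tool's x, y, z in degrees; "dx", "dy", "dz": the shift along the tool's x, y, z in mm; "gripper": the opening, from -1 (shut) to 1 (fully open). In form: [{"rx": .., "ry": .., "rz": .., "dx": .., "dy": .., "dz": .., "gripper": ..}, ...]. A call has 1 to 20 rows; each row shifts and turns the commanded pose from where the row before left it, along the tool's axes as they then stand; what a row does not reach is not made up. A row lasts 1/8 s, in which the tool goes at most 62.5 mm and 10.7 degrees, less where a joint would pass 70% of its speed; a pose out of reach is approached as far as the arm can. A call is refused whole if a number of a shift passes 62.5 or a number of a turn 10.7, either way. A call with a gripper value outside its range is refused whole. The fingers move at their own pace and stop on an object; "grip_force" is the grip in N (left out, the last holds). Time passes only in rows, so rows that do not move let the fingers close. It gives the time, the measured TCP pose, the force, the opening and the grip force at its end, in the units of the state.
- r.get_obs(): the state, without advancing time (a new reading comes with each control period).
- r.grab_frame(name): name is "scene" or "side" or "wrist"; returns the picture (420x560x3 uint8, blue, green, red); there is no depth.
- r.camera_info(name): a dict with "mtx" (3x3 intrinsics, pixels), "D" ([k1, k2, p1, p2, k3] as OpenCV has them; the pictures are not rectified), "rvec" (rotation vector, rad) and "tvec" (3), from world to camera coordinates, as OpenCV has them. Camera axes: x right, y down, z forward; pixel columns grow to the right and rows downward; lengths in m; the calibration is good to about 2 mm. A picture is of the moment at which its call begins: read the wrist's pose just before it. camera_info takes no time and is no camera call; for the wrist camera it gives the pose at the moment of the call.
- r.hand_in(): hands the job in; it is judged then, once.
The state is a dict: "clock": time; "joints": joint angles; "qvel": joint speeds; "tau": joint torques, N m; "tcp_pos": TCP position; "orientation": TCP orientation; "contact_force": force on the tool from outside, world axes, zero at the start; "moment": the same for the moment, N m; "grip_width": finger opening in m; "gripper_force": force on a finger pad.
Only numpy, scipy, OpenCV 4.12 (cv2) and the standard library are available. Lean on these libraries where they do the work, as an engineer would, in place of code of your own. Each camera call takes 0.05 s, during which the arm holds its last target. There are 200 camera calls.

### The job

The freshly glued wooden breakfast board lies in two halves in the bar clamp: pump the clamp's trigger towards its handle (each stroke ratchets the jaw on a little) until the moving jaw's sprung pad has pushed the halves together and is itself pressed in about halfway, never nearly to the bottom, which would crush the joint. Work the clamp by its trigger only, without touching the jaw or the board and without shifting or knocking over the other things. Finish while still holding the trigger squeezed, because the clamp has no lock and springs back if it is let go.

Things in the scene. Friction and masses are not known exactly. Their poses are not given: they have to be found in the camera images.
- clamp: Ratchet bar clamp on a plywood base 130 x 390 x 18 mm, fixed to the worktop. Origin: underside, on the centre line. Its y axis is the clamping direction (trigger end to fixed jaw), z up. Grey housing y -167 to -89 mm, top z 90; handle on it; base ends at y -175 and +215 mm; a toothed bar sticks out behind to y -233 mm, up to z 48.
- handle_face (a point): Middle of the back (-y) face of the fixed grey handle, z 140 mm. The handle stands upright on the housing, 26 mm wide (x), 14 mm thick, clamp y -158 to -144 mm, top at z 170 mm. The trigger stands just in front of it (+y side).
- trigger_face (a point): Press point on the trigger's front (+y) face, 56 mm from its pivot, about z 139 mm; moves with the trigger. At rest 52 mm from point handle_face (over the outer faces of both), fully squeezed 32 mm.
- trigger_lever: The trigger: flat black lever standing up in front of the handle, 24 mm wide (x), 12 mm thick, free above the housing from z 92 to about 163 mm. Origin: its pivot, at clamp y -122, z 85 mm. Squeeze it towards the handle. A spring returns it (3 to 5 N at the press point, about 1 s to come fully out).
- trigger (a joint): Trigger angle: 0 = let out, 0.36 rad = squeezed to its stop. Squeezing drives the toothed bar and jaw forward 0.0525 m per rad (tooth pitch 6 mm: up to 6 mm of a stroke is idle; a full stroke gives 12 to 19 mm). On letting out, the pawl slips back over the teeth and the bar stays, by 2.5 N friction only: loaded more, it springs back.
- jaw: The moving jaw with its toothed bar: dark steel block 50 mm wide, 12 mm thick, top at z 56 mm, its middle at y -44 mm of this body. Origin and axes are the clamp's when the jaw is fully back; it moves along +y (up to 85 mm). Not to be touched.
- pad (a joint): How far the sprung pad is pushed into the moving jaw (m): 0 = free, 0.014 = bottomed. Spring 1500 N/m (7 mm, halfway, is about 10 N of clamping force). Pushing the loose halves along takes about 1 to 2 mm.
- pad_plate: Aluminium plate of the sprung pad in front of the moving jaw, 60 mm wide, 8 mm thick, 18 mm tall, on two steel pins that slide through the jaw. Gap between plate and jaw 14 mm when free, closing as the pad is pressed in. Origin and axes as the jaw's when free.
- pad_face (a point): Middle of the pad plate's front (+y) face, z 29 mm.
- near_half: Half of the broken wooden breakfast board next to the moving jaw: 150 (x) x 70 (y) x 20 mm, about 160 g, loose, flat on the clamp base. Origin: middle of its underside.
- near_half_seam (a point): Middle of the near half's glued (+y) edge.
- far_half: The other half, same size, flat on the base, within 3 mm of the fixed jaw (steel block, 90 mm wide, top z 55 mm, face at clamp y +190 mm). Origin: middle of its underside.
- far_half_seam (a point): Middle of the far half's glued (-y) edge; the near half's edge must meet it.
- glue_bottle: Bystander, loose: white wood-glue bottle, 44 mm diameter, 120 mm tall, upright near the board. Origin: middle of the underside.
- spice_jar: Bystander, loose: small glass jar with steel cap, 44 mm diameter, 75 mm tall, upright near the clamp's trigger. Origin: middle of the underside.
- wooden_spoon: Bystander, loose: wooden spoon lying on the worktop beside the clamp, on the robot's side. Origin: about the middle of it, underside.
- mug: Bystander, loose: white mug, 80 mm diameter, 90 mm tall. Origin: middle of the underside.
- bowl: Bystander, loose: blue bowl, 130 mm diameter, 55 mm tall. Origin: middle of the underside.
- food_can: Bystander, loose: food can, 74 mm diameter, 105 mm tall. Origin: middle of the underside.
- oil_bottle: Bystander, loose: green glass bottle, 66 mm diameter, 190 mm tall. Origin: middle of the underside.
Mind the look-alikes: they are no part of the job. Leave any red look-alike of the far_half alone. Leave any pink look-alike of the near_half alone.

How it is judged:
By the outcome, as a careful person would: the job done as asked, in the order asked, and still so for the second after the job is handed in, while the arm keeps its last pose, push and grip.
It also fails if it takes over 58 s, if anything falls off the work surface, if the arm or the gripper's body presses on something with over 40 N, if the wrist force passes 120 N, or if a joint passes its speed limit or range.

## Working session

There is one attempt and no reset: what is moved stays moved. The work goes in short steps, Python scripts to look and compute and a tool call to move; the robot and the scene stay as the last step left them, time stands still between calls to the robot, and variables do not carry over. Pictures are saved under pics/ and viewed, at most 10 in all, crops included, and the job is handed in when it is done.

Besides the shell and the picture viewer there is one more tool, called after ">>>" as name(argument=value, ...), one argument or row to a line, values as JSON. step_arm: Moves the arm, as the interface text tells. Its arguments: {"type":"object","properties":{"moves":{"type":"array","items":{"type":"object","properties":{"rx":{"type":"number"},"ry":{"type":"number"},"rz":{"type":"number"},"dx":{"type":"number"},"dy":{"type":"number"},"dz":{"type":"number"},"gripper":{"type":"number"}}}},"grip_force":{"type":"number"}},"required":["moves"]}

```bash
mkdir -p pics; python3 - <<'E'
from bench import r
import cv2,numpy as np
o=r.get_obs();print(o['clock'],o['tcp_pos'],o['orientation'],o['grip_width'],r.tcp_to_tips)
for n in('scene','side'):
    cv2.imwrite(f'pics/{n}0.png',r.grab_frame(n))
    c=r.camera_info(n);R=cv2.Rodrigues(np.array(c['rvec'],float))[0];print(n,(-R.T@np.array(c['tvec']).ravel()).round(3),R[2].round(2))
E
```

```text
0.0 [0.14771538 0.65806339 0.25231032] [-3.46060975e-01 -3.12240545e+00  2.93836202e-03] 0.08518448902011906 0.022
scene [ 1.425 -0.405  0.997] [-0.69  0.28 -0.67]
side [ 0.336 -0.839  0.859] [ 0.17  0.74 -0.65]
```

View pics/scene0.png

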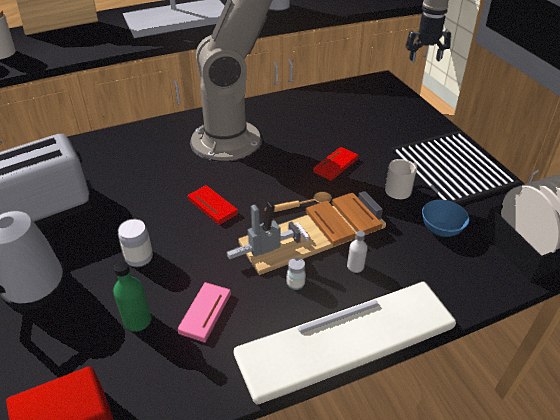

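View pics/side0.png

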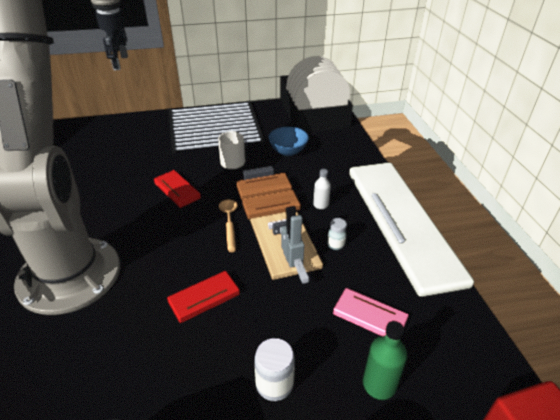

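The scene view shows the clamp at about (310,230), with the handle and trigger near (258,215) and the fixed jaw at (370,203). The brown halves on its base, at (325,222) and (357,210), are the ones meant. The loose red pieces at (213,203) and (337,162) and the pink one at (205,312) are the look-alikes. I'll confirm with an enlarged crop of both views.

```bash
python3 - <<'E'
import cv2,numpy as np
a=cv2.imread('pics/scene0.png')[180:285,220:400];b=cv2.imread('pics/side0.png')[160:290,215:355]
a=cv2.resize(a,None,fx=4.4,fy=4.4,interpolation=cv2.INTER_CUBIC)
cv2.imwrite('pics/cropA.png',a)
cv2.imwrite('pics/cropB.png',cv2.resize(b,None,fx=4.4,fy=4.4,interpolation=cv2.INTER_CUBIC))
E
```

```text
(no output)
```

View pics/cropA.png

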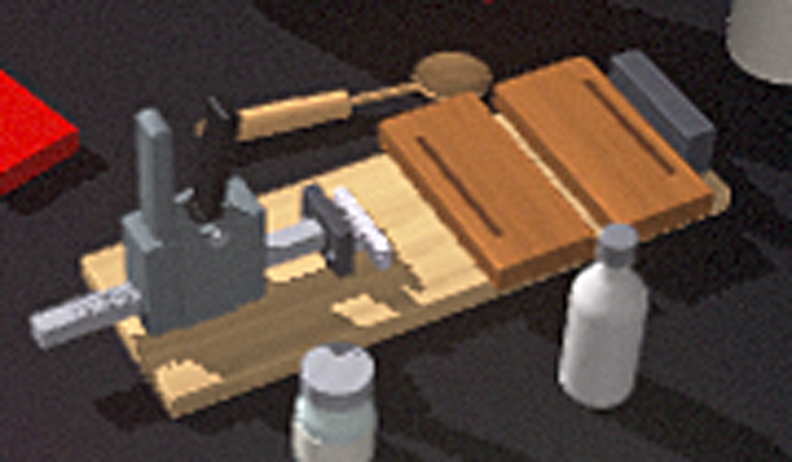

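View pics/cropB.png

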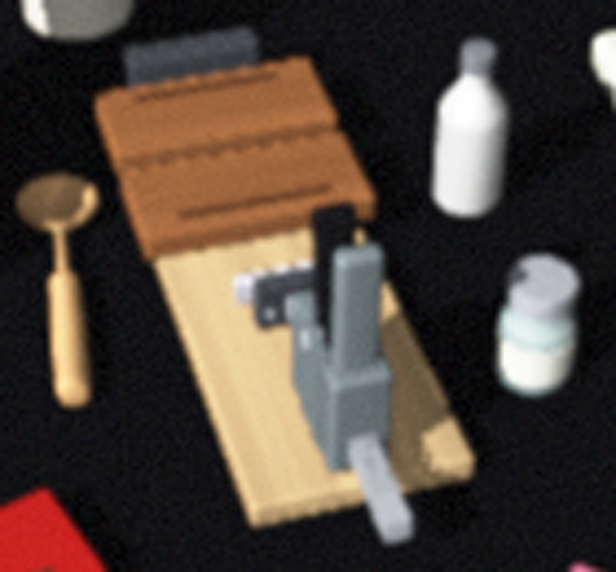

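The crops confirm that the brown halves are in the clamp, with the jaw to their left. The handle is grey with the black trigger in front of it. The base corners are at A(170,403), A(80,265), B(258,512) and B(472,462). I'll fit the clamp pose to both views.

```bash
cat > h.py <<'E'
from bench import r
import cv2,numpy as np
from scipy.optimize import least_squares
def proj(n,P):
    c=r.camera_info(n) if isinstance(n,str) else n
    return cv2.projectPoints(np.array(P,float).reshape(-1,3),np.array(c['rvec'],float),np.array(c['tvec'],float),np.array(c['mtx'],float),np.array(c['D'],float))[0].reshape(-1,2)
def tf(p,P):
    P=np.atleast_2d(np.array(P,float))/1000;c,s=np.cos(p[2]),np.sin(p[2])
    return np.c_[p[0]+c*P[:,0]-s*P[:,1],p[1]+s*P[:,0]+c*P[:,1],P[:,2]]
E
python3 - <<'E'
from h import *
A=[((65,-175,18),(170,402)),((-65,-175,18),(80,263)),((0,-151,170),(152,117)),((-45,190,55),(612,64)),((45,190,55),(695,143))]
B=[((-65,-175,18),(257,513)),((65,-175,18),(472,464)),((0,-151,170),(357,250))]
res=lambda p:np.r_[(proj('scene',tf(p,[a for a,_ in A]))-(np.array([b for _,b in A])/4.4+[220,180])).ravel(),(proj('side',tf(p,[a for a,_ in B]))-(np.array([b for _,b in B])/4.4+[215,160])).ravel()]
s=least_squares(res,[.6,0,0]);p=s.x;print(p.round(4),s.fun.reshape(-1,2).round(1).tolist())
np.save('p.npy',p)
# jar, glue bottle: base-centre by contact
from h import proj
for nm,h,uv in(('jar',.0375,[(295.5,274),(337.5,234)]),('glue',.05,[(357,254),(322,191)])):
    q=least_squares(lambda x:np.r_[(proj('scene',[x[0],x[1],h])-uv[0]).ravel(),(proj('side',[x[0],x[1],h])-uv[1]).ravel()],[.6,0]);
    d=q.x-p[:2];c,S=np.cos(p[2]),np.sin(p[2]);print(nm,q.x.round(3),'clamp',(c*d[0]+S*d[1]).round(3),(-S*d[0]+c*d[1]).round(3),q.fun.round(1))
print('handle,press',tf(p,[(0,-158,140),(0,-106,140)]).round(4))
E
```

```text
[0.533  0.0546 0.06  ] [[-0.7, 0.1], [-0.4, -1.4], [-0.2, 1.0], [0.2, -0.9], [-0.7, 0.4], [-1.1, -1.4], [0.9, -1.0], [0.8, 0.1]]
jar [ 0.668 -0.04 ] clamp 0.129 -0.103 [ 0.2  0.1 -0.2  0.2]
glue [0.675 0.125] clamp 0.146 0.062 [ 0.1 -0.3  0.2  0.2]
handle,press [[ 0.5425 -0.1031  0.14  ]
 [ 0.5394 -0.0512  0.14  ]]
```

```bash
cat > m.py <<'E'
from h import *
import sys
p=np.load('p.npy')
def report(y,z):
    o=r.get_obs();R=cv2.Rodrigues(np.array(o['orientation']))[0]
    t=np.array(o['tcp_pos']);T=tf(p,(0,y,z))[0]
    cy=np.array([-np.sin(p[2]),np.cos(p[2]),0]);s=np.sign(R[:,1]@cy)
    zt=np.array([0,0,-1.]);yt=s*cy;Rt=np.c_[np.cross(yt,zt),yt,zt]
    print('t',o['clock'],'tcp',t.round(4),'rot deg tool',np.degrees(cv2.Rodrigues(R.T@Rt)[0].ravel()).round(2),'tooly sign',s)
    print('shift now-frame mm',(R.T@(T-t)*1000).round(1),'target-frame',(Rt.T@(T-t)*1000).round(1),'w',o['grip_width'],'gf',o['gripper_force'],'F',np.round(o['contact_force'],2))
if __name__=='__main__':report(float(sys.argv[1]),float(sys.argv[2]))
E
python3 m.py -142 253; python3 -c "
from bench import r;print(r.get_obs()['joints'])"
```

```text
t 0.1 tcp [0.1477 0.6581 0.2524] rot deg tool [-1.000e-01 -1.000e-02 -1.609e+01] tooly sign 1.0
shift now-frame mm [-5.475e+02 -6.409e+02  5.000e-01] target-frame [-3.484e+02 -7.675e+02 -6.000e-01] w 0.08524165374677743 gf 0.0 F [-0.57 -0.48  0.3 ]
[-1.45810242  0.47776751  0.02233267  1.55631798 -0.01152163  1.10930634
 -0.08313489]
```

>>> step_arm(
  moves=[
    {"rz": -8, "gripper": 1},
    {"rz": -8.1},
    {"dx": -30, "dy": -48},
    {"dx": -30, "dy": -48},
    {"dx": -30, "dy": -48},
    {"dx": -30, "dy": -48},
    {"dx": -30, "dy": -48},
    {"dx": -30, "dy": -48},
    {"dx": -30, "dy": -48},
    {"dx": -30, "dy": -48},
    {"dx": -13.5, "dy": -48},
    {"dx": -13.5, "dy": -48},
    {"dx": -13.5, "dy": -48},
    {"dx": -13.5, "dy": -48},
    {"dx": -13.5, "dy": -48},
    {"dx": -13.5, "dy": -48},
    {"dx": -13.5, "dy": -48},
    {"dx": -13.5, "dy": -48},
    {},
    {},
  ],
  grip_force=30,
)

```text
invalid input at $.moves[0]: expected keys rx, ry, rz, dx, dy, dz, gripper
```

```bash
python3 m.py -142 143; python3 - <<'E'
from h import *
p=np.load('p.npy');c=r.camera_info('wrist');f=r.grab_frame('wrist')
for q in tf(p,[(-13,-158,170),(13,-158,170),(13,-144,170),(-13,-144,170),(-12,-103,163),(12,-103,163),(-30,-16,38),(30,-16,38),(-25,-38,56),(25,-38,56)]):
    u=proj(c,q)[0]; cv2.circle(f,tuple(int(round(v)) for v in u),2,(0,255,0),-1)
R=cv2.Rodrigues(np.array(c['rvec'],float))[0];print((-R.T@np.array(c['tvec']).ravel()).round(3),R[2].round(2))
cv2.imwrite('pics/w1.png',f)
E
```

```text
t 0.1 tcp [0.1477 0.6581 0.2524] rot deg tool [-1.000e-01 -1.000e-02 -1.609e+01] tooly sign 1.0
shift now-frame mm [-547.5 -640.7  110.5] target-frame [-348.4 -767.5  109.4] w 0.08524165374677743 gf 0.0 F [-0.57 -0.48  0.3 ]
[0.082 0.673 0.373] [ 0.26 -0.06 -0.96]
```

View pics/w1.png

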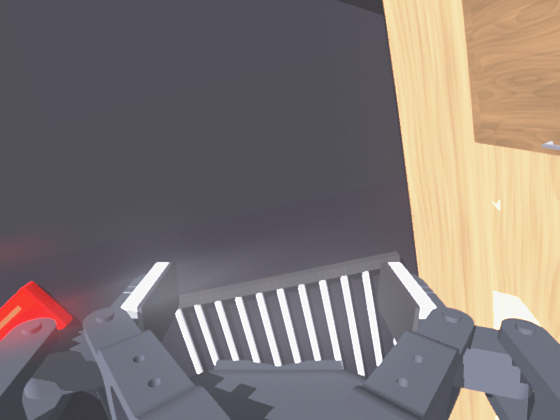

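The move was refused because every row needs all its keys. This wrist picture is therefore still the start view: the rack at (290,310) and the fingers at (150,290) and (410,290).

>>> step_arm(
  moves=[
    {"rx": 0, "ry": 0, "rz": -8, "dx": 0, "dy": 0, "dz": 0, "gripper": 1},
    {"rx": 0, "ry": 0, "rz": -8.1, "dx": 0, "dy": 0, "dz": 0, "gripper": 1},
    {"rx": 0, "ry": 0, "rz": 0, "dx": -30, "dy": -48, "dz": 0, "gripper": 1},
    {"rx": 0, "ry": 0, "rz": 0, "dx": -30, "dy": -48, "dz": 0, "gripper": 1},
    {"rx": 0, "ry": 0, "rz": 0, "dx": -30, "dy": -48, "dz": 0, "gripper": 1},
    {"rx": 0, "ry": 0, "rz": 0, "dx": -30, "dy": -48, "dz": 0, "gripper": 1},
    {"rx": 0, "ry": 0, "rz": 0, "dx": -30, "dy": -48, "dz": 0, "gripper": 1},
    {"rx": 0, "ry": 0, "rz": 0, "dx": -30, "dy": -48, "dz": 0, "gripper": 1},
    {"rx": 0, "ry": 0, "rz": 0, "dx": -30, "dy": -48, "dz": 0, "gripper": 1},
    {"rx": 0, "ry": 0, "rz": 0, "dx": -30, "dy": -48, "dz": 0, "gripper": 1},
    {"rx": 0, "ry": 0, "rz": 0, "dx": -13.5, "dy": -48, "dz": 0, "gripper": 1},
    {"rx": 0, "ry": 0, "rz": 0, "dx": -13.5, "dy": -48, "dz": 0, "gripper": 1},
    {"rx": 0, "ry": 0, "rz": 0, "dx": -13.5, "dy": -48, "dz": 0, "gripper": 1},
    {"rx": 0, "ry": 0, "rz": 0, "dx": -13.5, "dy": -48, "dz": 0, "gripper": 1},
    {"rx": 0, "ry": 0, "rz": 0, "dx": -13.5, "dy": -48, "dz": 0, "gripper": 1},
    {"rx": 0, "ry": 0, "rz": 0, "dx": -13.5, "dy": -48, "dz": 0, "gripper": 1},
    {"rx": 0, "ry": 0, "rz": 0, "dx": -13.5, "dy": -48, "dz": 0, "gripper": 1},
    {"rx": 0, "ry": 0, "rz": 0, "dx": -13.5, "dy": -48, "dz": 0, "gripper": 1},
    {"rx": 0, "ry": 0, "rz": 0, "dx": 0, "dy": 0, "dz": 0, "gripper": 1},
    {"rx": 0, "ry": 0, "rz": 0, "dx": 0, "dy": 0, "dz": 0, "gripper": 1},
  ],
  grip_force=30,
)

```text
clock: 2.65
tcp_pos: [0.5411, -0.0864, 0.2529]
orientation: [0.095, -3.139, -0.001]
contact_force: [-0.5, -0.6, -0.9]
grip_width: 0.0855
gripper_force: 0.0
```

```bash
python3 m.py -142 143; python3 - <<'E'
from h import *
p=np.load('p.npy');c=r.camera_info('wrist');f=r.grab_frame('wrist')
cv2.imwrite('pics/w2raw.png',f)
for q in tf(p,[(-13,-158,170),(13,-158,170),(13,-144,170),(-13,-144,170),(-12,-103,163),(12,-103,163),(-30,-16,38),(30,-16,38),(-25,-38,56),(25,-38,56)]):
    u=proj(c,q)[0]; cv2.circle(f,tuple(int(round(v)) for v in u),2,(0,255,0),-1)
cv2.imwrite('pics/w2.png',f)
E
```

```text
t 2.65 tcp [ 0.5411 -0.0864  0.2529] rot deg tool [ 0.03 -0.05  0.02] tooly sign 1.0
shift now-frame mm [ -0.5  -0.8 109.9] target-frame [ -0.4  -0.7 109.9] w 0.08546628605449777 gf 0.0 F [-0.51 -0.62 -0.88]
```

View pics/w2.png

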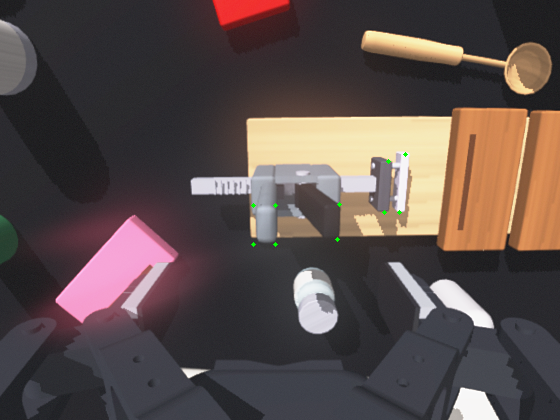

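The projected points sit on the handle top (265,225), the trigger top (338,222), the jaw (386,185) and the pad (403,183), so the fit holds. I'll descend a little forward of the target so the finger clears the leaning trigger top, then shift back.

>>> step_arm(
  moves=[
    {"rx": 0, "ry": 0, "rz": 0, "dx": 0, "dy": 5.3, "dz": 20, "gripper": 1},
    {"rx": 0, "ry": 0, "rz": 0, "dx": 0, "dy": 0, "dz": 30, "gripper": 1},
    {"rx": 0, "ry": 0, "rz": 0, "dx": 0, "dy": 0, "dz": 30, "gripper": 1},
    {"rx": 0, "ry": 0, "rz": 0, "dx": 0, "dy": 0, "dz": 20, "gripper": 1},
    {"rx": 0, "ry": 0, "rz": 0, "dx": 0, "dy": 0, "dz": 10, "gripper": 1},
    {"rx": 0, "ry": 0, "rz": 0, "dx": 0, "dy": -6, "dz": 0, "gripper": 1},
    {"rx": 0, "ry": 0, "rz": 0, "dx": 0, "dy": 0, "dz": 0, "gripper": 1},
    {"rx": 0, "ry": 0, "rz": 0, "dx": 0, "dy": 0, "dz": 0, "gripper": 1},
  ],
  grip_force=30,
)

```text
clock: 3.7
tcp_pos: [0.5418, -0.0877, 0.144]
orientation: [-0.094, 3.139, 0.0]
contact_force: [-0.4, 1.4, -1.3]
grip_width: 0.0855
gripper_force: 0.3
```

```bash
python3 m.py -142 143; python3 - <<'E'
from h import *
f=r.grab_frame('wrist')
cv2.imwrite('pics/w3.png',f)
E
```

```text
t 3.7 tcp [ 0.5418 -0.0877  0.144 ] rot deg tool [0.01 0.07 0.01] tooly sign 1.0
shift now-frame mm [0.3 0.6 1. ] target-frame [0.3 0.6 1. ] w 0.08553750363506385 gf 0.29028916032984853 F [-0.43  1.35 -1.28]
```

View pics/w3.png

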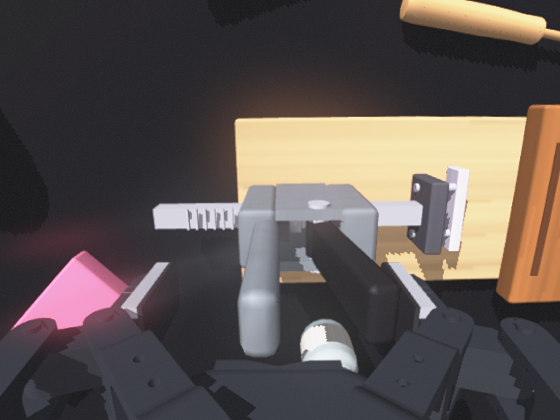

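The gripper straddles the handle (260,300) and the trigger (350,270), and the front finger just grazes the trigger. The jaw (430,213) and pad (457,208) are well in view. I'll write a rectified-profile measurement for the pad, jaw and board.

```bash
cat > v.py <<'E'
from h import *
p=np.load('p.npy')
def prof(f,c,z,x0,x1,y0=-70,y1=110,st=.5):
    ys=np.arange(y0,y1,st);xs=np.arange(x0,x1,1.)
    P=tf(p,[(x,y,z) for x in xs for y in ys]);u=proj(c,P).astype(np.float32).reshape(len(xs),len(ys),2)
    return ys,np.median(cv2.remap(f,u[...,0],u[...,1],cv2.INTER_LINEAR,borderValue=(0,255,0)).astype(float),axis=0)
def runs(ys,m):
    o='';last=None;S=[]
    for y,b in zip(ys,m):
        mx,mn=b.max(),b.min()
        k='G' if (b==[0,255,0]).all() else 'W' if mn>145 else 'D' if mx<95 else 'O' if b[2]-b[0]>70 and b[0]<75 else 'w' if b[2]-b[0]>35 else 'g'
        if k!=last:S.append([k,y]);last=k
    return ' '.join(f'{k}{y:g}' for k,y in S)
def look(name=None):
    c=r.camera_info('wrist');f=r.grab_frame('wrist')
    print('z38',runs(*prof(f,c,38,-28,-14)));print('z56',runs(*prof(f,c,56,-23,-12)))
    o=r.get_obs();print('t',round(o['clock'],2),'tcp',o['tcp_pos'].round(4),'w',round(o['grip_width'],4),'gf',round(o['gripper_force'],2),'F',np.round(o['contact_force'],2))
    if name:cv2.imwrite(f'pics/{name}.png',f)
if __name__=='__main__':
    import sys;look(*sys.argv[1:2])
E
python3 v.py w4
```

```text
z38 W-70 w-52 g-51.5 D-45 g-39.5 W-25.5 w22.5 O23.5 w35.5 O47.5 w48.5 O53.5 w54.5 O56 g56.5 G57
z56 W-70 w-59.5 g-58.5 D-58 g-57.5 D-54 g-46 W-32.5 w9.5 O10 w21.5 O32.5 w33.5 O38 w39 G42.5
t 3.8 tcp [ 0.5418 -0.0877  0.1439] w 0.0852 gf 0.3 F [-0.71  1.07 -0.29]
```

>>> step_arm(
  moves=[
    {"rx": 0, "ry": 0, "rz": 0, "dx": 0, "dy": 0.5, "dz": 1, "gripper": 0.4},
    {"rx": 0, "ry": 0, "rz": 0, "dx": 0, "dy": 0, "dz": 0, "gripper": 0.1},
    {"rx": 0, "ry": 0, "rz": 0, "dx": 0, "dy": 0, "dz": 0, "gripper": -0.1},
    {"rx": 0, "ry": 0, "rz": 0, "dx": 0, "dy": 0, "dz": 0, "gripper": -0.2},
    {"rx": 0, "ry": 0, "rz": 0, "dx": 0, "dy": 0, "dz": 0, "gripper": -0.25},
    {"rx": 0, "ry": 0, "rz": 0, "dx": 0, "dy": 0, "dz": 0, "gripper": -0.25},
    {"rx": 0, "ry": 0, "rz": 0, "dx": 0, "dy": 0, "dz": 0, "gripper": -0.25},
  ],
  grip_force=30,
)

```text
clock: 4.68
tcp_pos: [0.5426, -0.0842, 0.1439]
orientation: [-0.098, 3.138, 0.006]
contact_force: [-2.9, 7.5, 12.7]
grip_width: 0.0339
gripper_force: 30.2
```

```bash
sed -i "s/'W' if mn>145/'W' if mn>120 and b[2]-b[0]<30/" v.py; python3 v.py w5; python3 -c "
from v import *
f=cv2.imread('pics/w5.png');c=r.camera_info('wrist')
ys,m=prof(f,c,38,-28,-14,-60,30,2);print([(y,*map(int,b)) for y,b in zip(ys,m)])"
```

```text
z38 w-70 g-35 D-34.5 g-33 D-28 g-20 W-7.5 w5.5 O23.5 w35.5 O47.5 w48.5 O53.5 w54.5 O60 g60.5 G61
z56 w-70 g-43.5 D-43 g-41.5 D-38.5 g-28.5 W-17 w-6 O10.5 w21.5 O32.5 w33.5 O38 w39 G46.5
t 4.72 tcp [ 0.5426 -0.0842  0.1439] w 0.0337 gf 30.2 F [-2.13  7.24 12.3 ]
[(np.int64(-60), 172, 223, 244), (np.int64(-58), 172, 223, 244), (np.int64(-56), 172, 223, 244), (np.int64(-54), 171, 223, 244), (np.int64(-52), 171, 223, 244), (np.int64(-50), 172, 223, 244), (np.int64(-48), 172, 223, 244), (np.int64(-46), 172, 223, 244), (np.int64(-44), 172, 223, 244), (np.int64(-42), 173, 223, 244), (np.int64(-40), 172, 223, 244), (np.int64(-38), 172, 224, 244), (np.int64(-36), 143, 185, 219), (np.int64(-34), 82, 76, 81), (np.int64(-32), 119, 114, 121), (np.int64(-30), 114, 109, 115), (np.int64(-28), 88, 81, 86), (np.int64(-26), 83, 76, 80), (np.int64(-24), 83, 76, 80), (np.int64(-22), 87, 79, 82), (np.int64(-20), 98, 89, 91), (np.int64(-18), 119, 109, 111), (np.int64(-16), 120, 110, 111), (np.int64(-14), 118, 111, 113), (np.int64(-12), 123, 112, 113), (np.int64(-10), 127, 115, 118), (np.int64(-8), 127, 114, 117), (np.int64(-6), 196, 179, 187), (np.int64(-4), 197, 179, 188), (np.int64(-2), 245, 240, 243), (np.int64(0), 246, 243, 245), (np.int64(2), 246, 242, 245), (np.int64(4), 247, 242, 245), (np.int64(6), 171, 222, 243), (np.int64(8), 170, 223, 244), (np.int64(10), 170, 223, 244), (np.int64(12), 170, 223, 243), (np.int64(14), 169, 222, 243), (np.int64(16), 169, 222, 243), (np.int64(18), 169, 222, 243), (np.int64(20), 169, 222, 243), (np.int64(22), 165, 219, 244), (np.int64(24), 56, 86, 130), (np.int64(26), 58, 88, 134), (np.int64(28), 58, 89, 135)]
```

The grip centring shows that the clamp lies about 2 mm further along +y than the fit, and the plate edge agrees. I'll correct the fit, re-centre by +3 mm, release, and measure.

>>> step_arm(
  moves=[
    {"rx": 0, "ry": 0, "rz": 0, "dx": 0, "dy": 1.5, "dz": 0, "gripper": 0.2},
    {"rx": 0, "ry": 0, "rz": 0, "dx": 0, "dy": 1.5, "dz": 0, "gripper": 0.6},
    {"rx": 0, "ry": 0, "rz": 0, "dx": 0, "dy": 0, "dz": 0, "gripper": 1},
    {"rx": 0, "ry": 0, "rz": 0, "dx": 0, "dy": 0, "dz": 0, "gripper": 1},
    {"rx": 0, "ry": 0, "rz": 0, "dx": 0, "dy": 0, "dz": 0, "gripper": 1},
    {"rx": 0, "ry": 0, "rz": 0, "dx": 0, "dy": 0, "dz": 0, "gripper": 1},
    {"rx": 0, "ry": 0, "rz": 0, "dx": 0, "dy": 0, "dz": 0, "gripper": 1},
    {"rx": 0, "ry": 0, "rz": 0, "dx": 0, "dy": 0, "dz": 0, "gripper": 1},
    {"rx": 0, "ry": 0, "rz": 0, "dx": 0, "dy": 0, "dz": 0, "gripper": 1},
    {"rx": 0, "ry": 0, "rz": 0, "dx": 0, "dy": 0, "dz": 0, "gripper": 1},
  ],
  grip_force=30,
)

```text
clock: 5.98
tcp_pos: [0.5412, -0.0843, 0.1423]
orientation: [-0.095, 3.14, 0.0]
contact_force: [0.0, -0.2, 0.1]
grip_width: 0.0853
gripper_force: 0.0
```

```bash
python3 -c "
import numpy as np
p=np.load('p.npy');p[:2]+=.0021*np.array([-np.sin(p[2]),np.cos(p[2])]);np.save('p.npy',p)"; python3 v.py w6
```

```text
z38 w-70 D-37 g-35.5 D-30 g-22.5 W-12.5 g-12 W-9.5 w3.5 O21.5 w33.5 O45.5 w46.5 O51.5 w52.5 O56 g56.5 G57
z56 w-70 g-45.5 D-45 g-44 D-40 g-31 W-19 w-8 O8.5 w19.5 O30.5 w31.5 O36 w37 G42.5
t 6.03 tcp [ 0.5412 -0.0843  0.1423] w 0.0856 gf 0.0 F [-0.21  0.02  0.19]
```

>>> step_arm(
  moves=[
    {"rx": 0, "ry": 0, "rz": 0, "dx": 0, "dy": 0, "dz": 0, "gripper": 0.4},
    {"rx": 0, "ry": 0, "rz": 0, "dx": 0, "dy": 0, "dz": 0, "gripper": 0.1},
    {"rx": 0, "ry": 0, "rz": 0, "dx": 0, "dy": 0, "dz": 0, "gripper": -0.1},
    {"rx": 0, "ry": 0, "rz": 0, "dx": 0, "dy": 0, "dz": 0, "gripper": -0.2},
    {"rx": 0, "ry": 0, "rz": 0, "dx": 0, "dy": 0, "dz": 0, "gripper": -0.25},
    {"rx": 0, "ry": 0, "rz": 0, "dx": 0, "dy": 0, "dz": 0, "gripper": -0.25},
    {"rx": 0, "ry": 0, "rz": 0, "dx": 0, "dy": 0, "dz": 0, "gripper": -0.25},
  ],
  grip_force=30,
)

```text
clock: 6.9
tcp_pos: [0.5421, -0.0841, 0.1436]
orientation: [-0.095, 3.138, 0.001]
contact_force: [-0.9, -0.4, 10.5]
grip_width: 0.0341
gripper_force: 30.3
```

```bash
python3 v.py w7
```

```text
z38 w-70 g-20.5 D-20 g-18 D-12 g-2.5 W10 w21.5 O22.5 w33.5 O45.5 w46.5 O51 w52.5 O57 w57.5 G58
z56 w-70 g-30 D-29.5 g-28 D-25.5 g-13 W-1.5 g8.5 w9 O9.5 w19.5 O30.5 w31.5 O36 w37 O43 G43.5
t 6.95 tcp [ 0.5422 -0.0841  0.1437] w 0.0342 gf 30.32 F [-1.27 -0.38 10.26]
```

>>> step_arm(
  moves=[
    {"rx": 0, "ry": 0, "rz": 0, "dx": 0, "dy": 0, "dz": 0, "gripper": 0.2},
    {"rx": 0, "ry": 0, "rz": 0, "dx": 0, "dy": 0, "dz": 0, "gripper": 0.6},
    {"rx": 0, "ry": 0, "rz": 0, "dx": 0, "dy": 0, "dz": 0, "gripper": 1},
    {"rx": 0, "ry": 0, "rz": 0, "dx": 0, "dy": 0, "dz": 0, "gripper": 1},
    {"rx": 0, "ry": 0, "rz": 0, "dx": 0, "dy": 0, "dz": 0, "gripper": 1},
    {"rx": 0, "ry": 0, "rz": 0, "dx": 0, "dy": 0, "dz": 0, "gripper": 1},
    {"rx": 0, "ry": 0, "rz": 0, "dx": 0, "dy": 0, "dz": 0, "gripper": 1},
    {"rx": 0, "ry": 0, "rz": 0, "dx": 0, "dy": 0, "dz": 0, "gripper": 1},
    {"rx": 0, "ry": 0, "rz": 0, "dx": 0, "dy": 0, "dz": 0, "gripper": 1},
    {"rx": 0, "ry": 0, "rz": 0, "dx": 0, "dy": 0, "dz": 0, "gripper": 1},
  ],
  grip_force=30,
)

```text
clock: 8.2
tcp_pos: [0.5413, -0.0842, 0.1423]
orientation: [-0.094, 3.14, 0.0]
contact_force: [-0.0, -0.7, 1.0]
grip_width: 0.0855
gripper_force: 0.0
```

```bash
python3 v.py w8
```

```text
z38 w-70 g-20.5 D-20 g-18 D-12.5 g-2.5 W10 w21.5 O22.5 w33.5 O45.5 w46.5 O51 w52.5 O56 g56.5 G57
z56 w-70 D-30 g-28 D-25.5 g-13 W-1.5 w8.5 O9.5 w19.5 O30.5 w31.5 O36 w37 G42.5
t 8.25 tcp [ 0.5412 -0.0843  0.1423] w 0.0856 gf 0.0 F [0.2  0.07 0.04]
```

>>> step_arm(
  moves=[
    {"rx": 0, "ry": 0, "rz": 0, "dx": 0, "dy": 0, "dz": 0, "gripper": 0.4},
    {"rx": 0, "ry": 0, "rz": 0, "dx": 0, "dy": 0, "dz": 0, "gripper": 0.2},
    {"rx": 0, "ry": 0, "rz": 0, "dx": 0, "dy": 0, "dz": 0, "gripper": 0.1},
    {"rx": 0, "ry": 0, "rz": 0, "dx": 0, "dy": 0, "dz": 0, "gripper": 0},
    {"rx": 0, "ry": 0, "rz": 0, "dx": 0, "dy": 0, "dz": 0, "gripper": -0.1},
    {"rx": 0, "ry": 0, "rz": 0, "dx": 0, "dy": 0, "dz": 0, "gripper": -0.2},
    {"rx": 0, "ry": 0, "rz": 0, "dx": 0, "dy": 0, "dz": 0, "gripper": -0.25},
    {"rx": 0, "ry": 0, "rz": 0, "dx": 0, "dy": 0, "dz": 0, "gripper": -0.25},
    {"rx": 0, "ry": 0, "rz": 0, "dx": 0, "dy": 0, "dz": 0, "gripper": -0.25},
  ],
  grip_force=30,
)

```text
clock: 9.38
tcp_pos: [0.5421, -0.0841, 0.1437]
orientation: [-0.095, 3.138, 0.001]
contact_force: [-2.7, 0.4, 10.4]
grip_width: 0.0341
gripper_force: 30.3
```

```bash
python3 v.py w9
```

```text
z38 w-70 g-4 D-3.5 g0 D5.5 g17 W30 w39.5 O52 w53 g57.5 G58
z56 w-70 D-14.5 g-11 D-8.5 g5 W16.5 w25 O36.5 w37.5 O42 g43.5 G44
t 9.43 tcp [ 0.5421 -0.0841  0.1437] w 0.0339 gf 30.32 F [-2.28  1.05 10.82]
```

>>> step_arm(
  moves=[
    {"rx": 0, "ry": 0, "rz": 0, "dx": 0, "dy": 0, "dz": 0, "gripper": 0.2},
    {"rx": 0, "ry": 0, "rz": 0, "dx": 0, "dy": 0, "dz": 0, "gripper": 0.6},
    {"rx": 0, "ry": 0, "rz": 0, "dx": 0, "dy": 0, "dz": 0, "gripper": 1},
    {"rx": 0, "ry": 0, "rz": 0, "dx": 0, "dy": 0, "dz": 0, "gripper": 1},
    {"rx": 0, "ry": 0, "rz": 0, "dx": 0, "dy": 0, "dz": 0, "gripper": 1},
    {"rx": 0, "ry": 0, "rz": 0, "dx": 0, "dy": 0, "dz": 0, "gripper": 1},
    {"rx": 0, "ry": 0, "rz": 0, "dx": 0, "dy": 0, "dz": 0, "gripper": 1},
    {"rx": 0, "ry": 0, "rz": 0, "dx": 0, "dy": 0, "dz": 0, "gripper": 1},
    {"rx": 0, "ry": 0, "rz": 0, "dx": 0, "dy": 0, "dz": 0, "gripper": 1},
    {"rx": 0, "ry": 0, "rz": 0, "dx": 0, "dy": 0, "dz": 0, "gripper": 1},
  ],
  grip_force=30,
)

```text
clock: 10.68
tcp_pos: [0.5412, -0.0843, 0.1423]
orientation: [0.094, -3.14, -0.0]
contact_force: [-0.4, -0.1, -0.0]
grip_width: 0.0854
gripper_force: 0.0
```

```bash
python3 v.py w10
```

```text
z38 w-70 g-4 D-3.5 g0.5 D5.5 g17 W30 w39.5 O52 w53 g56.5 G57
z56 w-70 D-14.5 g-11 W-10.5 g-10 D-8.5 g5 W16.5 w25 O36.5 w37.5 O41.5 g42 G42.5
t 10.72 tcp [ 0.5412 -0.0842  0.1423] w 0.0854 gf 0.0 F [0.53 0.42 0.6 ]
```

View pics/w10.png

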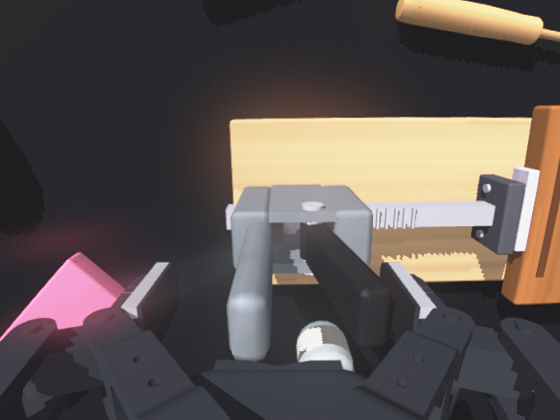

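The plate (525,208) now pushes the near half. The jaw is at about 55 mm of travel, where 66 mm means everything in contact and 73 mm means halfway on the pad. For the last stroke I'll squeeze in stages, checking as I go.

>>> step_arm(
  moves=[
    {"rx": 0, "ry": 0, "rz": 0, "dx": 0, "dy": 0, "dz": 0, "gripper": 0.4},
    {"rx": 0, "ry": 0, "rz": 0, "dx": 0, "dy": 0, "dz": 0, "gripper": 0.2},
    {"rx": 0, "ry": 0, "rz": 0, "dx": 0, "dy": 0, "dz": 0, "gripper": 0.1},
    {"rx": 0, "ry": 0, "rz": 0, "dx": 0, "dy": 0, "dz": 0, "gripper": 0.05},
    {"rx": 0, "ry": 0, "rz": 0, "dx": 0, "dy": 0, "dz": 0, "gripper": 0},
    {"rx": 0, "ry": 0, "rz": 0, "dx": 0, "dy": 0, "dz": 0, "gripper": -0.05},
    {"rx": 0, "ry": 0, "rz": 0, "dx": 0, "dy": 0, "dz": 0, "gripper": -0.05},
    {"rx": 0, "ry": 0, "rz": 0, "dx": 0, "dy": 0, "dz": 0, "gripper": -0.05},
    {"rx": 0, "ry": 0, "rz": 0, "dx": 0, "dy": 0, "dz": 0, "gripper": -0.05},
  ],
  grip_force=30,
)

```text
clock: 11.85
tcp_pos: [0.5419, -0.081, 0.1429]
orientation: [-0.099, 3.139, 0.006]
contact_force: [-1.1, 7.6, 6.5]
grip_width: 0.0409
gripper_force: 7.3
```

```bash
python3 v.py w11
```

```text
z38 w-70 D5.5 g9 D15 g27.5 W40 w48 O60.5 g61 G61.5
z56 w-70 g-6 D-5.5 g-3 W-2.5 g-0.5 D0.5 g14.5 W26 w33 O44.5 w45 g46.5 G47
t 11.9 tcp [ 0.5419 -0.081   0.1429] w 0.0407 gf 7.3 F [-1.28  7.76  6.53]
```

>>> step_arm(
  moves=[
    {"rx": 0, "ry": 0, "rz": 0, "dx": 0, "dy": 0, "dz": 0, "gripper": -0.1},
    {"rx": 0, "ry": 0, "rz": 0, "dx": 0, "dy": 0, "dz": 0, "gripper": -0.13},
    {"rx": 0, "ry": 0, "rz": 0, "dx": 0, "dy": 0, "dz": 0, "gripper": -0.13},
    {"rx": 0, "ry": 0, "rz": 0, "dx": 0, "dy": 0, "dz": 0, "gripper": -0.13},
  ],
  grip_force=30,
)

```text
clock: 12.4
tcp_pos: [0.542, -0.0825, 0.1434]
orientation: [-0.097, 3.139, 0.004]
contact_force: [-1.4, 4.6, 8.9]
grip_width: 0.0374
gripper_force: 16.6
```

```bash
python3 v.py w12
```

```text
z38 w-70 g8.5 D9.5 g10 D18.5 g31.5 W44 w48.5 O59 g59.5 G60
z56 w-70 g-3 W-2 g2.5 D4 g18 W29.5 w33.5 G45.5
t 12.45 tcp [ 0.542  -0.0824  0.1434] w 0.0373 gf 16.58 F [-1.83  4.83  9.66]
```

Jaw travel is about 68 mm, and the plate has stopped at 48.5, so the seam is closed. The pad is pressed in about 4 to 5 mm. I'll squeeze about 2.5 mm more.

>>> step_arm(
  moves=[
    {"rx": 0, "ry": 0, "rz": 0, "dx": 0, "dy": 0, "dz": 0, "gripper": -0.16},
    {"rx": 0, "ry": 0, "rz": 0, "dx": 0, "dy": 0, "dz": 0, "gripper": -0.185},
    {"rx": 0, "ry": 0, "rz": 0, "dx": 0, "dy": 0, "dz": 0, "gripper": -0.185},
    {"rx": 0, "ry": 0, "rz": 0, "dx": 0, "dy": 0, "dz": 0, "gripper": -0.185},
  ],
  grip_force=30,
)

```text
clock: 12.95
tcp_pos: [0.5421, -0.0835, 0.1436]
orientation: [-0.095, 3.138, 0.002]
contact_force: [-2.2, 1.4, 10.4]
grip_width: 0.0353
gripper_force: 23.2
```

```bash
python3 v.py w13; python3 - <<'E'
from h import *
a=cv2.imread('pics/w13.png')[150:270,400:560];s=r.grab_frame('scene')[190:260,270:390]; d=r.grab_frame('side')[160:240,225:325]
b=cv2.imread('pics/w8.png')[150:270,400:560]
z=lambda i,w,h:cv2.resize(i,(w,h),interpolation=cv2.INTER_CUBIC)
cv2.imwrite('pics/cmp.png',np.vstack([np.hstack([z(b,400,300),z(a,400,300)]),np.hstack([z(s,425,248),z(d,375,248)])]))
E
```

```text
z38 w-70 W10.5 g11 D21 g34 W46.5 w48.5 O58 g58.5 G59
z56 w-70 W-1.5 g4 D6 g20.5 W32 w33.5 G44.5
t 13.0 tcp [ 0.5421 -0.0835  0.1436] w 0.0355 gf 23.17 F [-2.14  2.21 10.7 ]
```

View pics/cmp.png

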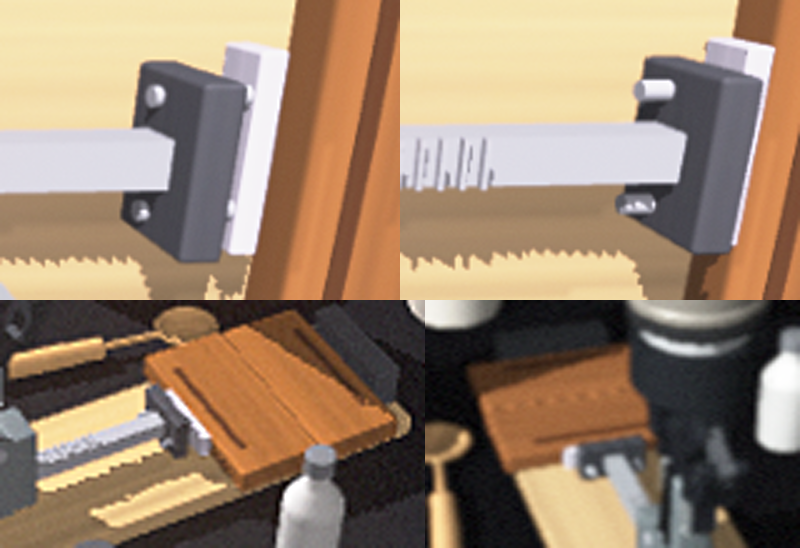

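The comparison (free state at left, now at right) shows the pins protruding about 6 mm behind the jaw (pin end at (635,90)). The gap to the plate is closed by about half, and the seam is shut in both the scene and side crops. The profile gives about 6 to 6.5 mm, so I'll add a small final squeeze.

>>> step_arm(
  moves=[
    {"rx": 0, "ry": 0, "rz": 0, "dx": 0, "dy": 0, "dz": 0, "gripper": -0.2},
    {"rx": 0, "ry": 0, "rz": 0, "dx": 0, "dy": 0, "dz": 0, "gripper": -0.2},
    {"rx": 0, "ry": 0, "rz": 0, "dx": 0, "dy": 0, "dz": 0, "gripper": -0.2},
    {"rx": 0, "ry": 0, "rz": 0, "dx": 0, "dy": 0, "dz": 0, "gripper": -0.2},
  ],
  grip_force=30,
)

```text
clock: 13.6
tcp_pos: [0.5421, -0.0838, 0.1437]
orientation: [-0.095, 3.138, 0.002]
contact_force: [-1.9, 0.8, 11.4]
grip_width: 0.0348
gripper_force: 24.9
```

```bash
python3 v.py w14; python3 -c "
from bench import r
print(r.hand_in())"
```

```text
z38 w-70 W11 g11.5 D21.5 g35 W47 w48.5 O57.5 g58 G58.5
z56 w-70 g-1.5 W-1 g4 D6.5 g21.5 W33 w33.5 O43.5 G44
t 13.65 tcp [ 0.5421 -0.0838  0.1437] w 0.0348 gf 24.88 F [-1.37  2.07  9.6 ]
the job is handed in; nothing more can be done
None
```

I handed the job in at 13.7 s with the board halves pushed together, the pad pressed in about 7 of its 14 mm by camera measurement, and the gripper still holding the trigger squeezed; no verdict came back.

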